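Check the grill plate at its three marked spots

TASK

Before opening time the table grill is cold and its plate must be checked with the orange-handled tester: take the tester off its rail and, keeping it upright, press its sprung brass foot gently onto the red disc, then the yellow disc, then the blue disc, with the foot wholly on the disc and held pressed in for about a second each time. Then hang the tester astride the rail again, level and clear of the posts, and let go of it. Leave the dishes and the tongs where they are.

Things in the scene. Friction and masses are not known exactly. Their poses are not given: they have to be found in the camera images.
- probe: Hand tester, 189 mm tall, 200 g, starts astride the rail; z up. Origin: centre of its saddle's underside, which rests on the bar's top. Saddle plate 70 x 30 x 8 mm (x -27 to 43). Beneath it a slot, x -15 to +15 mm, open below, between the front leg (x -27 to -15, 30 mm wide, down to z -51 mm) and the black battery pack (x 15 to 43, 40 mm wide, down to z -50 mm). Balanced about its origin.
- probe_grip (a point): Centre of the tester's orange grip block (26 x 26 mm, 53 mm tall, standing on the saddle), at x = -21, z = 35 mm in the tester's frame; its top is 26 mm higher, the saddle's top 27 mm lower. Grasp it from above. Grip block, front leg, stem and foot lie on one vertical line.
- probe_tip (a point): Centre of the underside of the tester's brass foot (a disc 14 mm across) under the 11 mm steel stem, at x = -21, z = -128 mm in the tester's frame when free; it moves up when pressed in.
- sensor (a joint): How far the sprung foot is pressed in, in m: 0 free, 0.010 fully in. It starts to give at about 1 N and takes about 3.5 N when fully in.
- rail_mid (a point): Middle of the top face of the utensil rail's bar, 165 mm above the table. The bar is flat steel, 20 mm wide (x), 220 mm long (y), 12 mm thick, with its y axis along the bar; two round posts 14 mm thick stand under it at y = -102 and +102 mm, on round feet 56 mm across. Fixed to the table.
- grill: Round table grill, 330 mm across, fixed; origin at the centre of its underside on the table. Its flat slotted plate, 260 mm across, is 22 mm above the table.
- spot_red: Red check disc fixed on the grill plate, 36 mm across, 3 mm thick; origin at the centre of its underside (the top is 3 mm higher, 25 mm above the table). The three discs change places.
- spot_yellow: Yellow check disc fixed on the grill plate, 36 mm across, 3 mm thick; origin at the centre of its underside (the top is 3 mm higher, 25 mm above the table). The three discs change places.
- spot_blue: Blue check disc fixed on the grill plate, 36 mm across, 3 mm thick; origin at the centre of its underside (the top is 3 mm higher, 25 mm above the table). The three discs change places.
- sauce_dish: White three-part sauce dish, 75 x 150 x 26 mm; origin under its centre. Leave alone.
- banchan_bowl: Small white bowl, 90 mm across, 35 mm high, beyond the rail; origin under its centre. Leave alone.
- rice_bowl: Steel rice bowl, 110 mm across, 60 mm high; origin under its centre. Leave alone.
- side_bowl: Small white bowl, 90 mm across, 35 mm high, beyond the grill; origin under its centre. Leave alone.
- tongs: Steel tongs lying on the table beside the grill, 185 mm long in x, 18 mm high; origin under their middle. Leave alone.
- dumpling_plate: White plate, 150 x 200 x 12 mm, with four dumplings, 30 mm high in all; origin under its centre. Leave alone.

How it is judged:
By the outcome, as a careful person would: the job done as asked, in the order asked, and still so for the second after the job is handed in, with the robot touching nothing.
It also fails if it takes over 67 s, if anything falls off the work surface, if the arm or the gripper's body presses on something with over 40 N, if the wrist force passes 120 N, or if a joint passes its speed limit or range.

ROBOT

A 6-joint arm with a two-finger parallel gripper is mounted at the origin on the work surface. World frame = base frame: x ahead of the robot, y to its left, z up, the work surface at z = 0. Lengths are in mm, angles in rad, forces in N, time in s.
With the tool pointing down it reaches from about 275 to 750 mm from the base axis. Payload 10.2 kg.
Tool frame: the origin (TCP) lies midway between the tips of the shut fingers; the grasp point (between the pads) lies 19 mm behind it; z points along the fingers, y is the line along which they close (so a half turn about z gives the same grasp; the last joint's range is limited). The gripper opens to 85 mm and grips with 20 to 120 N. Pads are 22 mm wide; open, the fingers measure 114 mm over their backs; the gripper's body (76 mm by 85 mm) begins 54 mm behind the grasp point. The pads swing forward as they close: fully open they stand 13 mm farther back than shut.
Start: joints at [0.978, 0.313, 1.498, -0, 1.331, -0.223], TCP at [189.763, 489.511, 231.294] pointing down, gripper open.
Joint ranges: [-2.94, 2.94], [-0.97, 2.17], [0.19, 2.56], [-1.23, 4.37], [0.02, 3.11], [-2.88, 2.88]. Speed limits (rad/s): [2.39, 2.39, 3.01, 3.14, 3.14, 3.14].

INTERFACE

Orientations are given as a unit quaternion [w, x, y, z].
In Python, from rig import ctrl gives the robot as it stands.
- The arm moves only by the tool arm_command, never from a script. Its argument "increments" is a list of rows, each an object with "dr": the turn, a rotation vector about the tool's x, y, z in units of pi/4 rad (1.0 is pi/4 rad), a list of three; "offset": the shift along the tool's x, y, z in units of 120 mm (1.0 is 120 mm), a list of three; "hand": the opening, from -1 (shut) to 1 (fully open). A call has 1 to 8 rows; each row shifts and turns the commanded pose from where the row before left it, along the tool's axes as they then stand; what a row does not reach is not made up. A row lasts 1/10 s, in which the tool goes at most 50 mm and 8.59 degrees, less where a joint would pass 70% of its speed; a pose out of reach is approached as far as the arm can. A call with a number of a shift or a turn outside -1 to 1 is refused whole. A call with a gripper value outside its range is refused whole. The fingers move at their own pace and stop on an object; "grip_force" is the grip in N (left out, the last holds). Time passes only in rows, so rows that do not move let the fingers close. It gives the time, the measured TCP pose, the force, the opening and the grip force at its end, in the units of the state.
- ctrl.sense(): the state, without advancing time (a new reading comes with each control period).
- ctrl.capture(name): name is "scene" or "top"; returns the picture (384x512x3 uint8, red, green, blue); there is no depth.
- ctrl.camera_info(name): a dict with "K" (3x3 intrinsics, pixels), "R" (3x3) and "t" (3): a world point X has camera coordinates R X + t. Camera axes: x right, y down, z forward; pixel columns grow to the right and rows downward; lengths in mm; the calibration is good to about 2 mm. A picture is of the moment at which its call begins. camera_info takes no time and is no camera call.
- ctrl.finish_job(): hands the job in; it is judged then, once.
The state is a dict: "time_s": time; "joints": joint angles; "dq": joint speeds; "tau": joint torques, N m; "eef_pos": TCP position; "ee_rot": TCP orientation; "force": force on the tool from outside, world axes, zero at the start; "wrist_torque": the same for the moment, N m; "grip_width": opening from 0.0 (shut) to 1.0 (fully open); "grip_force": force on a finger pad.
Only numpy, scipy, OpenCV 4.12 (cv2) and the standard library are available. Lean on these libraries where they do the work, as an engineer would, in place of code of your own. Each camera call takes 0.05 s, during which the arm holds its last target. There are 200 camera calls.

## Working session

There is one attempt and no reset: what is moved stays moved. The work goes in short steps, Python scripts to look and compute and a tool call to move; the robot and the scene stay as the last step left them, time stands still between calls to the robot, and variables do not carry over. Pictures are saved under pics/ and viewed, at most 13 in all, crops included, and the job is handed in when it is done.

Besides the shell and the picture viewer there is one more tool, called after "Emit:" as a command line: name --argument value ..., lists and objects as JSON in quotes. arm_command: Moves the arm, as the interface text tells. Shifts and turns lie within -1 to 1; 1 stands for 120 mm of shift or pi/4 rad of turn. Its arguments: {"type":"object","properties":{"increments":{"type":"array"},"grip_force":{"type":"number"}},"required":["increments"]}

```bash
mkdir -p pics
python3 - <<'E'
from rig import ctrl
import cv2,numpy as np
np.set_printoptions(suppress=True,precision=4)
for n in("scene","top"):
    im=ctrl.capture(n); cv2.imwrite(f"pics/{n}0.png",cv2.resize(im[:,:,::-1],(768,576),interpolation=cv2.INTER_CUBIC)); cv2.imwrite(f"{n}_raw.png",im[:,:,::-1])
    c=ctrl.camera_info(n); print(n,c)
print(ctrl.sense())
E
```

```text
scene {'K': array([[437.4363,   0.    , 260.866 ],
       [  0.    , 437.4363, 193.0907],
       [  0.    ,   0.    ,   1.    ]]), 'R': array([[ 0.5532,  0.833 ,  0.004 ],
       [ 0.686 , -0.4529, -0.5694],
       [-0.4725,  0.3177, -0.822 ]]), 't': array([-393.4955, -330.8716, 1788.2706])}
top {'K': array([[398.3591,   0.    , 255.1044],
       [  0.    , 398.3591, 185.2532],
       [  0.    ,   0.    ,   1.    ]]), 'R': array([[-0.0027, -0.9997,  0.0256],
       [-0.999 ,  0.0015, -0.0447],
       [ 0.0446, -0.0257, -0.9987]]), 't': array([  53.17  ,  605.4764, 1501.3023])}
{'time_s': 0.1, 'joints': array([ 0.9776,  0.3134,  1.4983, -0.    ,  1.331 , -0.2234]), 'dq': array([-0.0003, -0.0021, -0.0003,  0.0004, -0.0006,  0.0001]), 'tau': array([  0.0042, -41.2906, -26.014 ,  -0.    ,   0.0031,   0.    ]), 'eef_pos': array([189.6291, 489.3066, 230.8099]), 'ee_rot': array([-0.0002,  0.1838,  0.983 , -0.0005]), 'force': array([ 0.5152, -0.23  ,  0.3785]), 'wrist_torque': array([-0.0439,  0.0217,  0.0106]), 'grip_force': 0.0, 'grip_width': 0.999935826502851}
```

View pics/scene0.png

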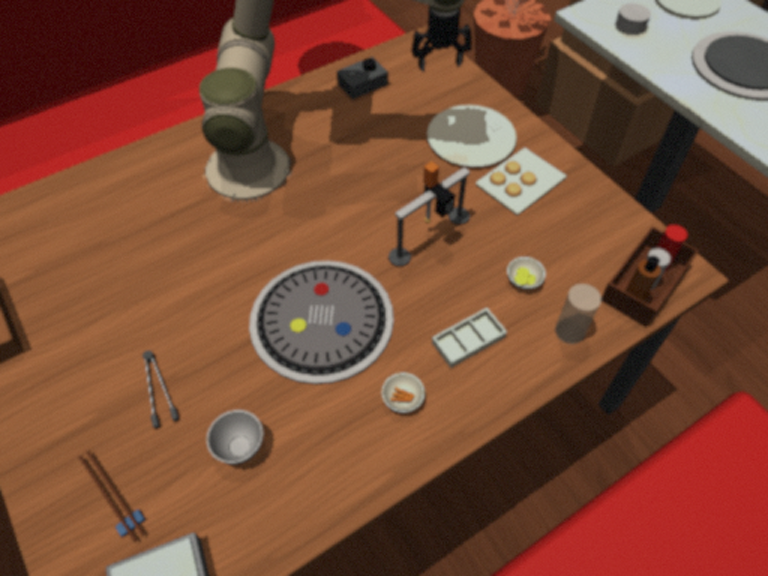

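View pics/top0.png

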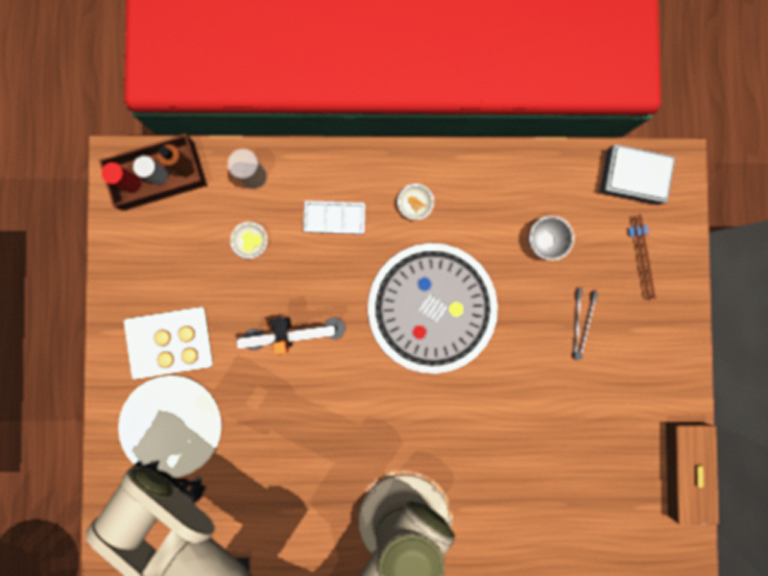

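The scene view shows the rail at about (435,200) with the orange grip at (431,175). The top view shows the rail from (240,342) to (338,328), the grip at (280,348), and the discs red (419,332), yellow (456,309) and blue (424,284). Next I'll enlarge the rail and get the disc centres by colour.

```bash
cat > h.py <<'E'
import numpy as np,cv2
from scipy.optimize import least_squares
from rig import ctrl
np.set_printoptions(suppress=True,precision=4)
C={n:ctrl.camera_info(n) for n in("scene","top")}
def proj(n,X):
    c=C[n];p=c["K"]@(c["R"]@np.asarray(X,float)+c["t"]);return p[:2]/p[2]
def ray(n,u,z):
    c=C[n];o=-c["R"].T@c["t"];d=c["R"].T@np.linalg.solve(c["K"],[*u,1.]);return o+d*(z-o[2])/d[2]
def tri(us,ut):
    r=least_squares(lambda X:np.r_[proj("scene",X)-us,proj("top",X)-ut],[400,100,100]);return r.x,np.sqrt(r.cost)
E
python3 - <<'E'
from h import *
I={n:cv2.imread(f"{n}_raw.png") for n in C}
cen={}
for n,im in I.items():
    h=cv2.cvtColor(im,cv2.COLOR_BGR2HSV).astype(int)
    x0,y0,x1,y1={"scene":(165,172,265,255),"top":(244,160,334,250)}[n]
    m0=np.zeros(h.shape[:2],bool);m0[y0:y1,x0:x1]=1
    for k,(a,b) in dict(red=(170,190),yellow=(22,40),blue=(100,130)).items():
        H=h[...,0].copy();H[H<8]+=180
        m=m0&(H>=a)&(H<=b)&(h[...,1]>110)&(h[...,2]>60)
        nn,l,s,ce=cv2.connectedComponentsWithStats(m.astype(np.uint8));i=1+np.argmax(s[1:,4]);cen[n,k]=ce[i];print(n,k,s[i],ce[i])
for k in("red","yellow","blue"):
    print(k,tri(cen["scene",k],cen["top",k]),ray("scene",cen["scene",k],25),ray("top",cen["top",k],25))
a=cv2.resize(I["scene"][95:185,250:330],None,fx=6,fy=6,interpolation=cv2.INTER_CUBIC) # 480x540
cv2.imwrite("pics/s1.png",a)
b=cv2.resize(I["top"][195:255,145:245],None,fx=8,fy=8,interpolation=cv2.INTER_CUBIC)
cv2.imwrite("pics/t1.png",b)
E
```

```text
scene red [209 188  10   9  67] [213.7612 192.2388]
scene yellow [194 212  10  10  78] [198.4103 216.3077]
scene blue [224 215  10   8  58] [228.3793 218.7931]
top red [275 217   9   9  65] [279.1846 221.    ]
top yellow [300 202   9   8  57] [303.7018 205.6316]
top blue [279 185   8   8  50] [282.48 188.74]
red (array([470.0948, -38.4507,  21.1387]), np.float64(0.02564883600052608)) [472.5528 -39.5981  25.    ] [470.3203 -38.0332  25.    ]
yellow (array([ 527.7063, -131.6458,   21.5246]), np.float64(0.027833564381515602)) [ 529.7536 -132.4301   25.    ] [ 527.7857 -131.0359   25.    ]
blue (array([591.6755, -51.8475,  20.8064]), np.float64(0.08737406062664381)) [593.8395 -53.2004  25.    ] [591.7077 -51.1528  25.    ]
```

View pics/s1.png

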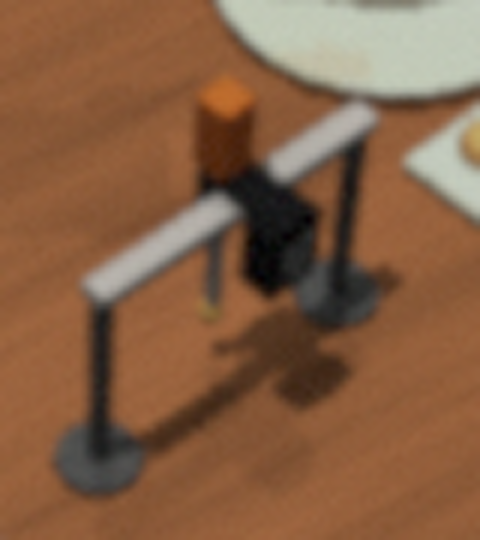

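View pics/t1.png

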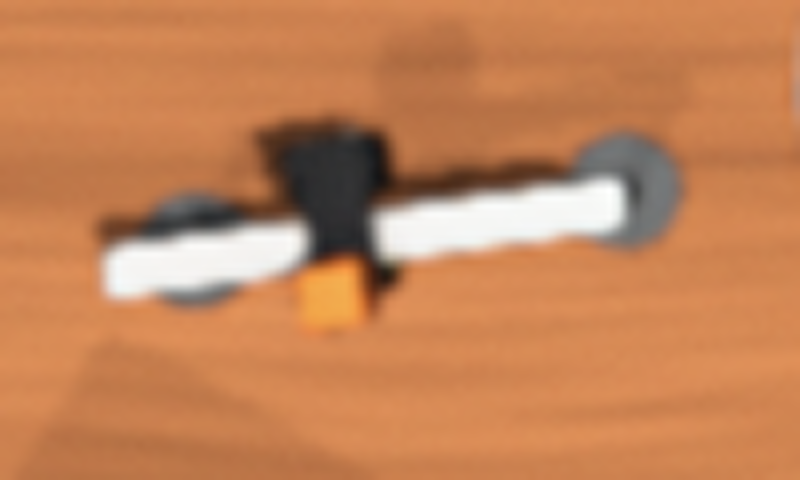

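Scene crop: the bar's top face runs from (96,290) to (368,112), and the grip's top face centre is at (226,97). Top crop: the bar runs from (105,271) to (625,204), and the grip top is at (333,296). The pack is on the far side, away from the robot.

Run:
```python
from h import *
S=lambda x,y:np.array([250+(x+.5)/6-.5,95+(y+.5)/6-.5]); T=lambda x,y:np.array([145+(x+.5)/8-.5,195+(y+.5)/8-.5])
a,ea=tri(S(96,290),T(625,204)); b,eb=tri(S(368,112),T(105,271)); g,eg=tri(S(226,97),T(333,296))
print(a,ea,b,eb,np.linalg.norm(a-b),"mid",(a+b)/2,"yaw",np.arctan2(-(b-a)[0],(b-a)[1])); print(g,eg)
a=ray("top",T(625,204),165);b=ray("top",T(105,271),165);m=(a+b)/2;yaw=np.arctan2(-(b-a)[0],(b-a)[1]);print("top only",a,b,m,yaw,np.linalg.norm(a-b))
g=ray("top",T(333,296),226);print(g)
a=ray("scene",S(96,290),165);b=ray("scene",S(368,112),165);print("scene",a,b,(a+b)/2,np.arctan2(-(b-a)[0],(b-a)[1]),ray("scene",S(226,97),226))
# model-based fit: overlay
c,s=np.cos(yaw),np.sin(yaw);Rz=np.array([[c,-s,0],[s,c,0],[0,0,1]])
d=Rz.T@(g-m);print("grip in rail frame",d)
```

```text
[481.6812 168.2462 163.4416] 0.6446579261914268 [452.553  386.7268 158.8181] 0.10512788503842486 220.46217347813638 mid [467.1171 277.4865 161.1298] yaw 0.13254030325796082
[446.5543 281.5147 223.2886] 0.1482171007418742
top only [480.5472 166.3163 165.    ] [453.1388 385.6702 165.    ] [466.843  275.9933 165.    ] 0.12430660422356848 221.05954611734498
[446.4822 280.7295 226.    ]
scene [483.9521 169.3147 165.    ] [456.9705 382.1143 165.    ] [470.4613 275.7145 165.    ] 0.1261204715448387 [448.9695 280.241  226.    ]
grip in rail frame [-19.6164   7.2241  61.    ]
```

Bar length 220.5 mm, top 161 to 165 mm and disc tops about 21 to 25 mm all agree with the text within the calibration error. I'll take the average of the two views: grip (447.7, 280.5), rail mid (468.5, 276), yaw 0.125, red (471.4, -38.8), yellow (528.8, -131.7), blue (592.8, -52.2).

First move: turn so the fingers close across the bar, and rise.

Emit:
arm_command --increments '[{"dr": [0,0,0.171],"offset": [0,0,-0.05],"hand": 1},{"dr": [0,0,0.171],"offset": [0,0,-0.05],"hand": 1},{"dr": [0,0,0.171],"offset": [0,0,-0.05],"hand": 1},{"dr": [0,0,0.171],"offset": [0,0,-0.05],"hand": 1},{"dr": [0,0,0.171],"offset": [0,0,-0.05],"hand": 1},{"dr": [0,0,0.171],"offset": [0,0,-0.05],"hand": 1},{"dr": [0,0,0.171],"offset": [0,0,-0.05],"hand": 1},{"dr": [0,0,0.171],"offset": [0,0,-0.05],"hand": 1}]' --grip_force 40

```text
time_s: 0.9
eef_pos: [189.7, 489.4, 279.2]
ee_rot: [0.0, 0.663, 0.749, -0.0]
force: [-0.5, 0.1, 0.3]
grip_width: 0.992
grip_force: 0.0
```

```bash
cat >> h.py <<'E'
from scipy.spatial.transform import Rotation as Ro
def to(x,y,z):
    s=ctrl.sense();q=s["ee_rot"];R=Ro.from_quat([*q[1:],q[0]])
    d=R.inv().apply(np.array([x,y,z])-s["eef_pos"])
    M=R.as_matrix();print("t",s["time_s"],"pos",s["eef_pos"],"yaw_y",np.arctan2(M[1,1],M[0,1]),"z",M[:,2],"F",s["force"],"w",s["grip_width"],"gf",s["grip_force"]);print("  mm",d,"units",d/120)
E
python3 -c "from h import *;to(447.7,280.5,270)"
```

```text
t 0.9 pos [189.6823 489.3931 279.1776] yaw_y 0.12103583985748245 z [-0.0004 -0.0007 -1.    ] F [-0.5489  0.099   0.3035] w 0.9921473235994172 gf 0.0
  mm [-238.5124  230.9129    9.2038] units [-1.9876  1.9243  0.0767]
```

Emit:
arm_command --increments '[{"dr": [0,0,0],"offset": [-0.248,0.24,0],"hand": 1},{"dr": [0,0,0],"offset": [-0.248,0.24,0],"hand": 1},{"dr": [0,0,0],"offset": [-0.248,0.24,0],"hand": 1},{"dr": [0,0,0],"offset": [-0.248,0.24,0],"hand": 1},{"dr": [0,0,0],"offset": [-0.248,0.24,0],"hand": 1},{"dr": [0,0,0],"offset": [-0.248,0.24,0],"hand": 1},{"dr": [0,0,0],"offset": [-0.248,0.24,0],"hand": 1},{"dr": [0,0,0],"offset": [-0.248,0.24,0],"hand": 1}]'

```text
time_s: 1.7
eef_pos: [449.4, 281.1, 279.1]
ee_rot: [-0.0, 0.661, 0.75, -0.0]
force: [-0.3, 0.4, 0.6]
grip_width: 1.002
grip_force: 0.0
```

Emit:
arm_command --increments '[{"dr": [0,0,0],"offset": [0,0,0],"hand": 1},{"dr": [0,0,0],"offset": [0,0,0],"hand": 1}]'

```text
time_s: 1.9
eef_pos: [448.5, 282.0, 278.8]
ee_rot: [-0.0, 0.662, 0.75, -0.0]
force: [-0.4, 0.2, -0.2]
grip_width: 1.002
grip_force: 0.0
```

Run:
```python
from h import *
to(447.7,280.5,183)
im=ctrl.capture("top")[:,:,::-1];s=ctrl.capture("scene")[:,:,::-1]
a=cv2.resize(im[195:255,145:225],(640,480)[:2],interpolation=cv2.INTER_CUBIC)[:, :400]
b=cv2.resize(s[85:165,255:320],(390,480),interpolation=cv2.INTER_CUBIC)
cv2.imwrite("pics/m2.png",np.hstack([a,b]))
```

```text
t 1.9 pos [448.5321 281.982  278.7807] yaw_y 0.1250513882848592 z [-0.0012 -0.0002 -1.    ] F [-0.4054  0.18   -0.1937] w 1.0017411467578068 gf 0.0
  mm [-1.3628 -0.8937 95.7819] units [-0.0114 -0.0074  0.7982]
```

View pics/m2.png

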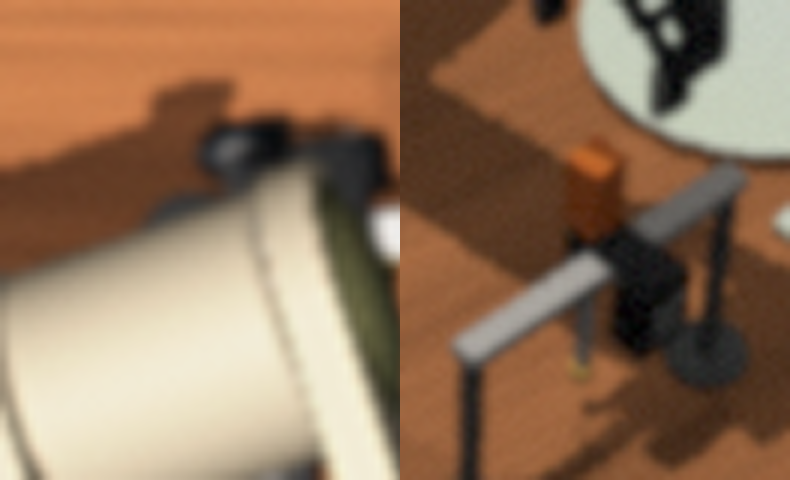

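The fingers straddle the grip: tips at about (545,15) and (670,105), with the orange block at (595,170) below and between them. Descending.

Emit:
arm_command --increments '[{"dr": [0,0,0],"offset": [-0.011,-0.007,0.15],"hand": 1},{"dr": [0,0,0],"offset": [0,0,0.15],"hand": 1},{"dr": [0,0,0],"offset": [0,0,0.15],"hand": 1},{"dr": [0,0,0],"offset": [0,0,0.15],"hand": 1},{"dr": [0,0,0],"offset": [0,0,0.12],"hand": 1},{"dr": [0,0,0],"offset": [0,0,0.07],"hand": 1},{"dr": [0,0,0],"offset": [0,0,0],"hand": 1},{"dr": [0,0,0],"offset": [0,0,0],"hand": 1}]'

```text
time_s: 2.8
eef_pos: [447.7, 281.4, 185.2]
ee_rot: [0.0, 0.661, 0.751, 0.0]
force: [1.1, -0.9, 0.3]
grip_width: 0.998
grip_force: 0.0
```

Run:
```python
from h import *
to(447.7,280.5,183)
s=ctrl.capture("scene")[:,:,::-1]
cv2.imwrite("pics/s3.png",cv2.resize(s[65:165,240:340],(600,600),interpolation=cv2.INTER_CUBIC))
```

```text
t 2.8 pos [447.6812 281.4349 185.194 ] yaw_y 0.1272110411300044 z [ 0.0009  0.0003 -1.    ] F [ 1.1315 -0.9496  0.3006] w 0.9980213446388474 gf 0.0
  mm [-0.9302 -0.102   2.1937] units [-0.0078 -0.0008  0.0183]
```

View pics/s3.png

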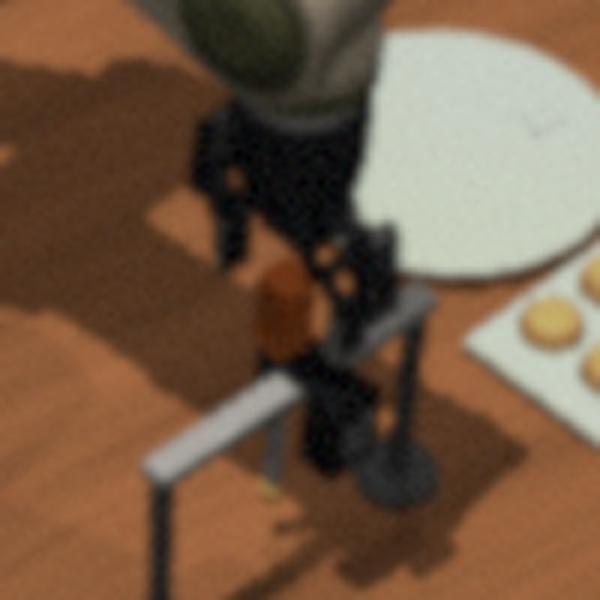

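The fingertips at (232,265) and (345,355) sit either side of the grip at (284,310), so it is well centred. Closing.

Emit:
arm_command --increments '[{"dr": [0,0,0],"offset": [0,0,0],"hand": -1},{"dr": [0,0,0],"offset": [0,0,0],"hand": -1},{"dr": [0,0,0],"offset": [0,0,0],"hand": -1},{"dr": [0,0,0],"offset": [0,0,0],"hand": -1},{"dr": [0,0,0],"offset": [0,0,0],"hand": -1},{"dr": [0,0,0],"offset": [0,0,0],"hand": -1},{"dr": [0,0,0],"offset": [0,0,0],"hand": -1},{"dr": [0,0,0],"offset": [0,0,0],"hand": -1}]' --grip_force 50

```text
time_s: 3.65
eef_pos: [447.8, 281.1, 184.7]
ee_rot: [0.0, 0.661, 0.75, 0.0]
force: [-1.3, 0.4, 3.1]
grip_width: 0.301
grip_force: 50.5
```

```bash
python3 -c "from h import *;to(447.7,280.5,265)"
```

```text
t 3.65 pos [447.7791 281.0566 184.6824] yaw_y 0.12660453857398837 z [ 0.0003  0.0002 -1.    ] F [-1.2504  0.3951  3.0724] w 0.3010442734370487 gf 50.48271954059601
  mm [ -0.5334  -0.1205 -80.3177] units [-0.0044 -0.001  -0.6693]
```

Gripped at 25.6 mm. Lifting 150 mm.

Emit:
arm_command --increments '[{"dr": [0,0,0],"offset": [0,0,-0.05],"hand": -1},{"dr": [0,0,0],"offset": [0,0,-0.1],"hand": -1},{"dr": [0,0,0],"offset": [0,0,-0.15],"hand": -1},{"dr": [0,0,0],"offset": [0,0,-0.2],"hand": -1},{"dr": [0,0,0],"offset": [0,0,-0.2],"hand": -1},{"dr": [0,0,0],"offset": [0,0,-0.2],"hand": -1},{"dr": [0,0,0],"offset": [0,0,-0.2],"hand": -1},{"dr": [0,0,0],"offset": [0,0,-0.15],"hand": -1}]'

```text
time_s: 4.45
eef_pos: [447.6, 280.9, 336.7]
ee_rot: [0.0, 0.661, 0.75, 0.001]
force: [0.2, 0.4, -3.5]
grip_width: 0.299
grip_force: 50.1
```

```bash
python3 -c "from h import *;to(471.4,-38.8,334)"
```

```text
t 4.45 pos [447.617  280.9468 336.7405] yaw_y 0.1265090466866642 z [ 0.0015  0.0005 -1.    ] F [ 0.1507  0.4432 -3.4912] w 0.2987155352177557 gf 50.05468726158142
  mm [-320.193   -16.7544    2.6253] units [-2.6683 -0.1396  0.0219]
```

Emit:
arm_command --increments '[{"dr": [0,0,0],"offset": [-0.1,0,0],"hand": -1},{"dr": [0,0,0],"offset": [-0.2,0,0],"hand": -1},{"dr": [0,0,0],"offset": [-0.25,-0.02,0],"hand": -1},{"dr": [0,0,0],"offset": [-0.25,-0.02,0],"hand": -1},{"dr": [0,0,0],"offset": [-0.25,-0.02,0],"hand": -1},{"dr": [0,0,0],"offset": [-0.25,-0.02,0],"hand": -1},{"dr": [0,0,0],"offset": [-0.25,-0.02,0],"hand": -1},{"dr": [0,0,0],"offset": [-0.25,-0.02,0],"hand": -1}]'

```text
time_s: 5.25
eef_pos: [460.0, 63.0, 333.6]
ee_rot: [-0.001, 0.661, 0.75, -0.001]
force: [0.3, -0.1, -2.4]
grip_width: 0.298
grip_force: 49.9
```

Emit:
arm_command --increments '[{"dr": [0,0,0],"offset": [-0.25,-0.02,0],"hand": -1},{"dr": [0,0,0],"offset": [-0.25,0,0.1],"hand": -1},{"dr": [0,0,0],"offset": [-0.2,0,0.2],"hand": -1},{"dr": [0,0,0],"offset": [-0.118,0,0.2],"hand": -1},{"dr": [0,0,0],"offset": [-0.05,0,0.2],"hand": -1},{"dr": [0,0,0],"offset": [0,0,0.2],"hand": -1},{"dr": [0,0,0],"offset": [0,0,0.1],"hand": -1},{"dr": [0,0,0],"offset": [0,0,0],"hand": -1}]'

```text
time_s: 6.05
eef_pos: [470.4, -38.8, 213.1]
ee_rot: [-0.002, 0.661, 0.75, -0.001]
force: [0.2, 0.2, -3.2]
grip_width: 0.301
grip_force: 49.9
```

Run:
```python
from h import *
to(471.4,-38.8,173)
s=ctrl.capture("scene")[:,:,::-1];t=ctrl.capture("top")[:,:,::-1]
cv2.imwrite("t4_raw.png",t);cv2.imwrite("s4_raw.png",s)
cv2.imwrite("pics/m4.png",np.hstack([cv2.resize(s[135:235,170:260],(450,500),interpolation=cv2.INTER_CUBIC),cv2.resize(t[170:250,250:306],(350,500),interpolation=cv2.INTER_CUBIC)]))
```

```text
t 6.05 pos [470.4221 -38.7642 213.0556] yaw_y 0.1263139035650099 z [-0.0034  0.001  -1.    ] F [ 0.2173  0.1875 -3.1783] w 0.30056649550627124 gf 49.91787314414978
  mm [-0.2148  1.0939 40.0521] units [-0.0018  0.0091  0.3338]
```

View pics/m4.png

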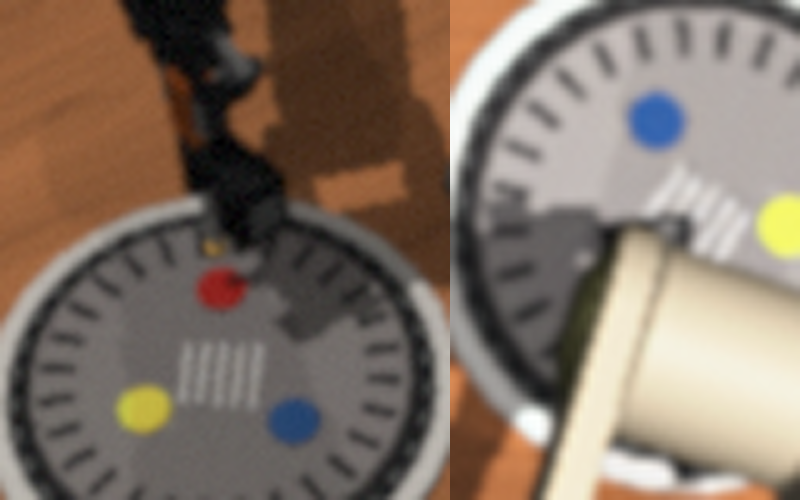

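The brass foot shows at crop (214,248), and the red disc at (221,290) below it. I'll check the foot's position from its ray.

```bash
python3 -c "
from h import *
print(ray('scene',[170+214.5/5-.5,135+248.5/5-.5],66.5), ray('scene',[170+221.5/5-.5,135+290.5/5-.5],25))
s=cv2.imread('s4_raw.png')[170:205,200:225];h=cv2.cvtColor(s,cv2.COLOR_BGR2HSV)
m=(h[...,0]>15)&(h[...,0]<35)&(h[...,1]>90)&(h[...,2]>110);print(np.argwhere(m)[:,::-1]+[200,170])
to(471.4,-38.8,178)"
```

```text
[467.8217 -38.1949  66.5   ] [473.9624 -40.2579  25.    ]
[[211 184]
 [212 184]
 [213 184]
 [212 185]
 [213 185]]
t 6.15 pos [471.6112 -38.8781 215.2125] yaw_y 0.12666982584743736 z [ 0.0008 -0.0004 -1.    ] F [-0.3035  0.4779 -3.0196] w 0.29917349430385026 gf 49.94177520275116
  mm [ 0.1215 -0.2278 37.2123] units [ 0.001  -0.0019  0.3101]
```

The foot is within about 4 mm of the disc centre, lagging slightly in x, so I'll correct +3 mm. The foot sits at TCP - 147.7, which puts contact near a commanded z of 172.5. Descending to just above that, then pressing about 5.5 mm.

Emit:
arm_command --increments '[{"dr": [0,0,0],"offset": [0,0.025,0.08],"hand": -1},{"dr": [0,0,0],"offset": [0,0,0.1],"hand": -1},{"dr": [0,0,0],"offset": [0,0,0.08],"hand": -1},{"dr": [0,0,0],"offset": [0,0,0.04],"hand": -1},{"dr": [0,0,0],"offset": [0,0,0.02],"hand": -1},{"dr": [0,0,0],"offset": [0,0,0],"hand": -1},{"dr": [0,0,0],"offset": [0,0,0],"hand": -1},{"dr": [0,0,0],"offset": [0,0,0],"hand": -1}]'

```text
time_s: 6.95
eef_pos: [474.6, -38.4, 176.5]
ee_rot: [0.0, 0.661, 0.75, 0.0]
force: [-0.2, -0.1, -2.6]
grip_width: 0.298
grip_force: 49.8
```

```bash
cat >> h.py <<'E'
def avg(n=8):
    L=[]
    for i in range(n):
        im=ctrl.capture("scene");s=ctrl.sense();L.append(np.r_[s["eef_pos"],s["force"],s["wrist_torque"]])
    print("t",s["time_s"],"avg pos",np.mean(L,0)[:3],"F",np.mean(L,0)[3:6],"sd",np.std(L,0)[5],"tq",np.mean(L,0)[6:]);return im[:,:,::-1]
E
python3 -c "
from h import *
s=avg();cv2.imwrite('pics/s5.png',cv2.resize(s[145:225,180:260],(640,640),interpolation=cv2.INTER_CUBIC)[:600])"
```

```text
t 7.35 avg pos [474.4929 -38.3568 176.2421] F [-0.3017 -0.224  -2.7198] sd 0.5115704271869094 tq [ 0.0003  0.0645 -0.0167]
```

View pics/s5.png

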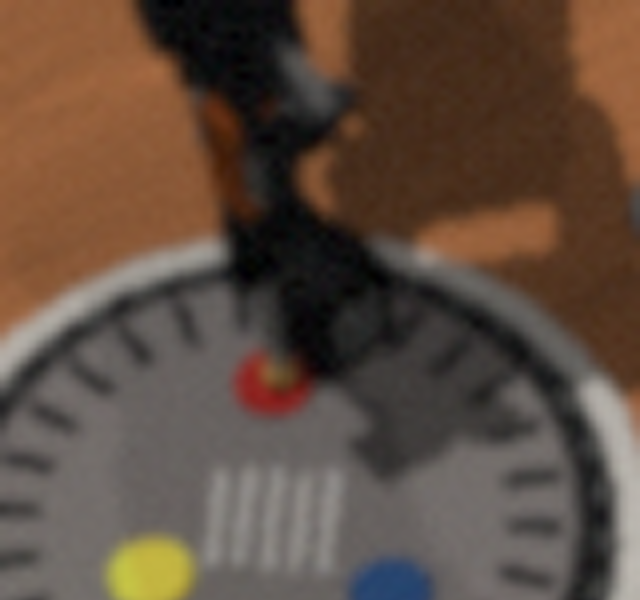

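The foot is over the red disc: foot (279,375), disc centre (273,383). I'll nudge slightly in -y and press.

Emit:
arm_command --increments '[{"dr": [0,0,0],"offset": [-0.012,0,0],"hand": -1},{"dr": [0,0,0],"offset": [0,0,0.015],"hand": -1},{"dr": [0,0,0],"offset": [0,0,0.015],"hand": -1},{"dr": [0,0,0],"offset": [0,0,0.015],"hand": -1},{"dr": [0,0,0],"offset": [0,0,0.015],"hand": -1},{"dr": [0,0,0],"offset": [0,0,0.015],"hand": -1},{"dr": [0,0,0],"offset": [0,0,0],"hand": -1},{"dr": [0,0,0],"offset": [0,0,0],"hand": -1}]'

```text
time_s: 8.15
eef_pos: [474.6, -39.8, 167.2]
ee_rot: [0.0, 0.661, 0.75, -0.0]
force: [-0.7, -0.7, -0.1]
grip_width: 0.297
grip_force: 50.2
```

```bash
python3 -c "
from h import *
s=avg();cv2.imwrite('pics/s6.png',cv2.resize(s[145:225,180:260],(640,640),interpolation=cv2.INTER_CUBIC)[:600])"
```

```text
t 8.55 avg pos [474.6438 -39.7764 167.1757] F [-0.4372  0.1246 -0.1053] sd 0.3662595592242557 tq [-0.0281  0.172  -0.021 ]
```

The force rose 2.6 N, so the foot is pressed in about 6 mm. Holding on, then lifting.

Emit:
arm_command --increments '[{"dr": [0,0,0],"offset": [0,0,0],"hand": -1},{"dr": [0,0,0],"offset": [0,0,0],"hand": -1},{"dr": [0,0,0],"offset": [0,0,0],"hand": -1},{"dr": [0,0,0],"offset": [0,0,0],"hand": -1},{"dr": [0,0,0],"offset": [0,0,0],"hand": -1},{"dr": [0,0,0],"offset": [0,0,0],"hand": -1},{"dr": [0,0,0],"offset": [0,0,0],"hand": -1},{"dr": [0,0,0],"offset": [0,0,0],"hand": -1}]'

```text
time_s: 9.35
eef_pos: [474.6, -39.8, 167.1]
ee_rot: [0.0, 0.661, 0.75, 0.0]
force: [-0.5, -0.7, -0.0]
grip_width: 0.299
grip_force: 50.2
```

Emit:
arm_command --increments '[{"dr": [0,0,0],"offset": [0,0,-0.05],"hand": -1},{"dr": [0,0,0],"offset": [0,0,-0.1],"hand": -1},{"dr": [0,0,0],"offset": [0,0,-0.1],"hand": -1},{"dr": [0,0,0],"offset": [0,0,-0.05],"hand": -1},{"dr": [0,0,0],"offset": [0,0,0],"hand": -1},{"dr": [0,0,0],"offset": [0,0,0],"hand": -1}]'

```text
time_s: 9.95
eef_pos: [474.5, -39.7, 203.0]
ee_rot: [-0.0, 0.661, 0.75, -0.0]
force: [-0.4, -0.6, -3.6]
grip_width: 0.301
grip_force: 50.0
```

```bash
python3 -c "
from h import *
avg(4)
to(531.8,-133,203)"
```

```text
t 10.15 avg pos [474.4024 -39.697  202.6959] F [ 0.0124 -0.4817 -2.8018] sd 0.44499143065486 tq [-0.002   0.0266  0.0155]
t 10.15 pos [474.4291 -39.7344 202.7092] yaw_y 0.12655147762154387 z [-0.0008  0.0002 -1.    ] F [ 0.6065 -0.0377 -2.7819] w 0.2987423364035959 gf 50.04826784133911
  mm [-99.7606  45.1404  -0.3615] units [-0.8313  0.3762 -0.003 ]
```

Emit:
arm_command --increments '[{"dr": [0,0,0],"offset": [-0.08,0.036,0],"hand": -1},{"dr": [0,0,0],"offset": [-0.17,0.08,0],"hand": -1},{"dr": [0,0,0],"offset": [-0.2,0.09,0],"hand": -1},{"dr": [0,0,0],"offset": [-0.2,0.09,0],"hand": -1},{"dr": [0,0,0],"offset": [-0.131,0.06,0],"hand": -1},{"dr": [0,0,0],"offset": [-0.05,0.02,0.03],"hand": -1},{"dr": [0,0,0],"offset": [0,0,0.1],"hand": -1},{"dr": [0,0,0],"offset": [0,0,0.09],"hand": -1}]'

```text
time_s: 10.95
eef_pos: [531.4, -132.4, 175.2]
ee_rot: [-0.001, 0.661, 0.75, -0.0]
force: [-0.9, 0.2, -2.1]
grip_width: 0.301
grip_force: 49.9
```

Emit:
arm_command --increments '[{"dr": [0,0,0],"offset": [0,0,0],"hand": -1},{"dr": [0,0,0],"offset": [0,0,0],"hand": -1},{"dr": [0,0,0],"offset": [0,0,0],"hand": -1}]'

```text
time_s: 11.25
eef_pos: [532.1, -132.7, 177.2]
ee_rot: [0.0, 0.661, 0.751, 0.0]
force: [0.2, 0.1, -2.6]
grip_width: 0.3
grip_force: 49.8
```

```bash
python3 -c "
from h import *
s=avg(4)
to(531.8,-133,167.1)
b=cv2.imread('pics/s6.png')
a=cv2.resize(s[170:240,175:225],(400,560),interpolation=cv2.INTER_CUBIC)
cv2.imwrite('pics/m7.png',np.hstack([a,b[20:580,130:520]]))"
```

```text
t 11.45 avg pos [ 532.088  -132.8931  177.1376] F [ 0.0124 -0.2239 -3.3335] sd 0.37805852196662787 tq [-0.0166  0.055   0.0102]
t 11.45 pos [ 532.0576 -132.9476  177.0377] yaw_y 0.1267151130422537 z [ 0.0006 -0.0003 -1.    ] F [-0.0721  0.7164 -2.9072] w 0.30168880597149855 gf 49.84303593635559
  mm [-0.0156 -0.2676  9.9376] units [-0.0001 -0.0022  0.0828]
```

View pics/m7.png

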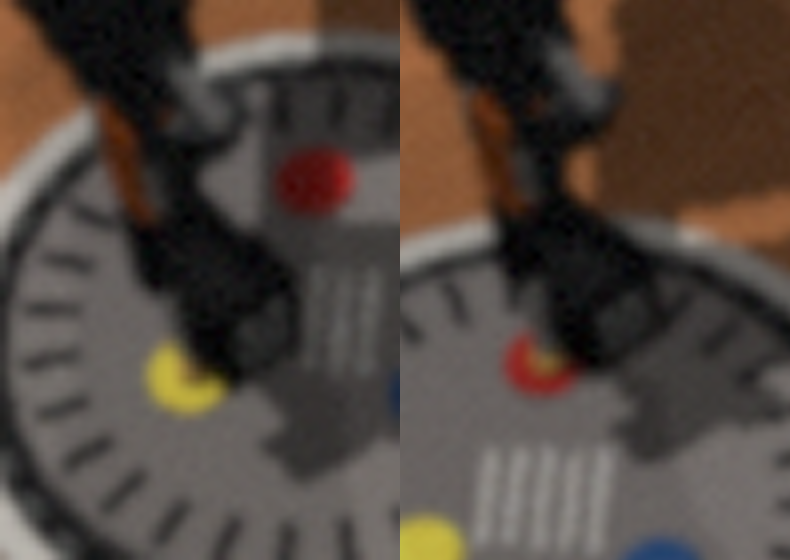

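Red (right panel) was pressed with the foot (545,360) well inside the disc (540,363). On yellow the foot (198,370) is about 11 px, or 5 mm, right of the disc centre (187,378), so I'll shift about 3 mm and press.

Emit:
arm_command --increments '[{"dr": [0,0,0],"offset": [-0.02,-0.014,0],"hand": -1},{"dr": [0,0,0],"offset": [0,0,0.016],"hand": -1},{"dr": [0,0,0],"offset": [0,0,0.017],"hand": -1},{"dr": [0,0,0],"offset": [0,0,0.017],"hand": -1},{"dr": [0,0,0],"offset": [0,0,0.017],"hand": -1},{"dr": [0,0,0],"offset": [0,0,0.016],"hand": -1},{"dr": [0,0,0],"offset": [0,0,0],"hand": -1},{"dr": [0,0,0],"offset": [0,0,0],"hand": -1}]'

```text
time_s: 12.25
eef_pos: [530.6, -135.6, 166.9]
ee_rot: [0.0, 0.661, 0.75, -0.0]
force: [-0.9, 0.1, -0.9]
grip_width: 0.296
grip_force: 50.2
```

```bash
python3 -c "
from h import *
s=avg(8); cv2.imwrite('pics/s8.png',cv2.resize(s[170:240,175:225],(400,560),interpolation=cv2.INTER_CUBIC))"
```

```text
t 12.65 avg pos [ 530.6069 -135.5963  166.8179] F [-0.5753 -0.2381 -0.2071] sd 0.5640776625446632 tq [-0.0383  0.2523  0.0054]
```

Pressed, with the force up 2.8 N. Holding, then lifting and going to blue.

Emit:
arm_command --increments '[{"dr": [0,0,0],"offset": [0,0,0],"hand": -1},{"dr": [0,0,0],"offset": [0,0,0],"hand": -1},{"dr": [0,0,0],"offset": [0,0,0],"hand": -1},{"dr": [0,0,0],"offset": [0,0,0],"hand": -1},{"dr": [0,0,0],"offset": [0,0,0],"hand": -1},{"dr": [0,0,0],"offset": [0,0,0],"hand": -1},{"dr": [0,0,0],"offset": [0,0,0],"hand": -1},{"dr": [0,0,0],"offset": [0,0,0],"hand": -1}]'

```text
time_s: 13.45
eef_pos: [530.6, -135.6, 166.7]
ee_rot: [0.0, 0.661, 0.75, 0.0]
force: [-0.6, 0.6, -1.1]
grip_width: 0.296
grip_force: 50.2
```

Emit:
arm_command --increments '[{"dr": [0,0,0],"offset": [0,0,-0.05],"hand": -1},{"dr": [0,0,0],"offset": [0,0,-0.1],"hand": -1},{"dr": [0,0,0],"offset": [0,0,-0.1],"hand": -1},{"dr": [0,0,0],"offset": [0,0,-0.05],"hand": -1},{"dr": [0,0,0],"offset": [0,0,0],"hand": -1},{"dr": [0,0,0],"offset": [0,0,0],"hand": -1}]'

```text
time_s: 14.05
eef_pos: [530.5, -135.5, 202.6]
ee_rot: [-0.0, 0.661, 0.75, -0.0]
force: [0.0, -0.4, -3.1]
grip_width: 0.298
grip_force: 50.0
```

```bash
python3 -c "
from h import *
avg(2)
to(595.3,-54.8,203)"
```

```text
t 14.15 avg pos [ 530.3908 -135.4686  202.2962] F [ 0.6877  0.1237 -2.5448] sd 0.6045358253198474 tq [ 0.0228  0.0567 -0.002 ]
t 14.15 pos [ 530.378  -135.463   202.2418] yaw_y 0.12655086462372284 z [-0.0009  0.0005 -1.    ] F [ 1.4115 -0.1422 -3.1493] w 0.30158388032252487 gf 50.0246787071228
  mm [71.8244 74.5829 -0.7796] units [ 0.5985  0.6215 -0.0065]
```

Emit:
arm_command --increments '[{"dr": [0,0,0],"offset": [0.06,0.06,0],"hand": -1},{"dr": [0,0,0],"offset": [0.12,0.13,0],"hand": -1},{"dr": [0,0,0],"offset": [0.14,0.145,0],"hand": -1},{"dr": [0,0,0],"offset": [0.14,0.145,0],"hand": -1},{"dr": [0,0,0],"offset": [0.1,0.1,0],"hand": -1},{"dr": [0,0,0],"offset": [0.038,0.04,0.03],"hand": -1},{"dr": [0,0,0],"offset": [0,0,0.1],"hand": -1},{"dr": [0,0,0],"offset": [0,0,0.08],"hand": -1}]'

```text
time_s: 14.95
eef_pos: [594.7, -55.4, 176.0]
ee_rot: [-0.001, 0.661, 0.75, -0.0]
force: [0.4, -0.1, -3.4]
grip_width: 0.297
grip_force: 49.9
```

Emit:
arm_command --increments '[{"dr": [0,0,0],"offset": [0,0,0],"hand": -1},{"dr": [0,0,0],"offset": [0,0,0],"hand": -1},{"dr": [0,0,0],"offset": [0,0,0],"hand": -1}]'

```text
time_s: 15.25
eef_pos: [595.4, -55.5, 178.0]
ee_rot: [0.0, 0.661, 0.75, 0.0]
force: [0.1, 1.2, -2.1]
grip_width: 0.299
grip_force: 49.8
```

```bash
python3 -c "
from h import *
s=avg(4)
to(595.3,-54.8,167)
b=cv2.imread('pics/s8.png')
a=cv2.resize(s[170:240,200:250],(400,560),interpolation=cv2.INTER_CUBIC)
cv2.imwrite('pics/m9.png',np.hstack([a,b]))"
```

```text
t 15.45 avg pos [595.4184 -55.2441 177.9571] F [-0.2671 -0.2811 -2.4217] sd 0.22227320044795096 tq [ 0.0085  0.0619 -0.0122]
t 15.45 pos [595.404  -55.1134 177.8395] yaw_y 0.12647264286660467 z [ 0.0005 -0.0002 -1.    ] F [-0.8677 -0.1293 -2.322 ] w 0.30002181214094753 gf 49.78960454463959
  mm [ 0.3263 -0.0689 10.8394] units [ 0.0027 -0.0006  0.0903]
```

View pics/m9.png

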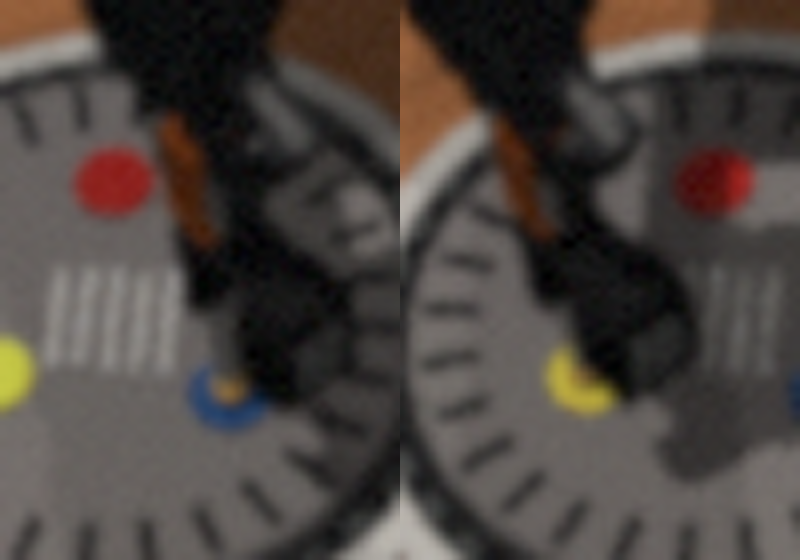

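Yellow was pressed centrally: foot (588,375), disc (587,378). The foot is also centred over blue: (232,388) against (229,393). Pressing blue.

Emit:
arm_command --increments '[{"dr": [0,0,0],"offset": [0,0,0.01],"hand": -1},{"dr": [0,0,0],"offset": [0,0,0.016],"hand": -1},{"dr": [0,0,0],"offset": [0,0,0.016],"hand": -1},{"dr": [0,0,0],"offset": [0,0,0.016],"hand": -1},{"dr": [0,0,0],"offset": [0,0,0.016],"hand": -1},{"dr": [0,0,0],"offset": [0,0,0.016],"hand": -1},{"dr": [0,0,0],"offset": [0,0,0],"hand": -1},{"dr": [0,0,0],"offset": [0,0,0],"hand": -1}]'

```text
time_s: 16.25
eef_pos: [595.4, -55.0, 166.9]
ee_rot: [0.0, 0.661, 0.75, -0.0]
force: [-1.1, 0.0, -0.2]
grip_width: 0.299
grip_force: 50.2
```

```bash
python3 -c "
from h import *
s=avg(8)"
```

```text
t 16.65 avg pos [595.3631 -55.0075 166.8361] F [-0.3912  0.0323 -0.3041] sd 0.59816346901932 tq [ 0.0443  0.2663 -0.0009]
```

Emit:
arm_command --increments '[{"dr": [0,0,0],"offset": [0,0,0],"hand": -1},{"dr": [0,0,0],"offset": [0,0,0],"hand": -1},{"dr": [0,0,0],"offset": [0,0,0],"hand": -1},{"dr": [0,0,0],"offset": [0,0,0],"hand": -1},{"dr": [0,0,0],"offset": [0,0,0],"hand": -1},{"dr": [0,0,0],"offset": [0,0,0],"hand": -1},{"dr": [0,0,0],"offset": [0,0,0],"hand": -1},{"dr": [0,0,0],"offset": [0,0,0],"hand": -1}]'

```text
time_s: 17.45
eef_pos: [595.4, -55.0, 166.7]
ee_rot: [0.0, 0.661, 0.75, 0.0]
force: [-0.9, 0.3, 0.4]
grip_width: 0.299
grip_force: 50.2
```

All three are done. Lifting.

Emit:
arm_command --increments '[{"dr": [0,0,0],"offset": [0,0,-0.05],"hand": -1},{"dr": [0,0,0],"offset": [0,0,-0.15],"hand": -1},{"dr": [0,0,0],"offset": [0,0,-0.2],"hand": -1},{"dr": [0,0,0],"offset": [0,0,-0.2],"hand": -1},{"dr": [0,0,0],"offset": [0,0,-0.25],"hand": -1},{"dr": [0,0,0],"offset": [0,0,-0.25],"hand": -1},{"dr": [0,0,0],"offset": [0,0,-0.2],"hand": -1},{"dr": [0,0,0],"offset": [0,0,-0.1],"hand": -1}]'

```text
time_s: 18.25
eef_pos: [595.6, -55.0, 337.1]
ee_rot: [0.001, 0.661, 0.75, 0.001]
force: [-0.1, 0.9, -2.7]
grip_width: 0.299
grip_force: 50.0
```

```bash
python3 -c "
from h import *
to(447.2,281,335)"
```

```text
t 18.25 pos [595.5911 -55.047  337.0695] yaw_y 0.1265830038775746 z [ 0.003  -0.0008 -1.    ] F [-0.065   0.8616 -2.6738] w 0.29943352467942264 gf 49.957764744758606
  mm [ 352.0939 -104.785     1.3412] units [ 2.9341 -0.8732  0.0112]
```

Emit:
arm_command --increments '[{"dr": [0,0,0],"offset": [0.07,-0.02,0],"hand": -1},{"dr": [0,0,0],"offset": [0.15,-0.04,0],"hand": -1},{"dr": [0,0,0],"offset": [0.22,-0.07,0],"hand": -1},{"dr": [0,0,0],"offset": [0.22,-0.07,0],"hand": -1},{"dr": [0,0,0],"offset": [0.22,-0.07,0],"hand": -1},{"dr": [0,0,0],"offset": [0.22,-0.07,0],"hand": -1},{"dr": [0,0,0],"offset": [0.22,-0.07,0],"hand": -1},{"dr": [0,0,0],"offset": [0.22,-0.07,0],"hand": -1}]'

```text
time_s: 19.05
eef_pos: [513.0, 123.2, 333.2]
ee_rot: [-0.001, 0.661, 0.751, -0.001]
force: [1.4, -1.3, -3.8]
grip_width: 0.299
grip_force: 49.9
```

Emit:
arm_command --increments '[{"dr": [0,0,0],"offset": [0.22,-0.07,0],"hand": -1},{"dr": [0,0,0],"offset": [0.22,-0.07,0],"hand": -1},{"dr": [0,0,0],"offset": [0.22,-0.07,0],"hand": -1},{"dr": [0,0,0],"offset": [0.22,-0.07,0],"hand": -1},{"dr": [0,0,0],"offset": [0.22,-0.06,0],"hand": -1},{"dr": [0,0,0],"offset": [0.18,-0.033,0],"hand": -1},{"dr": [0,0,0],"offset": [0.084,-0.02,0],"hand": -1},{"dr": [0,0,0],"offset": [0.03,0,0],"hand": -1}]'

```text
time_s: 19.85
eef_pos: [445.8, 282.0, 333.9]
ee_rot: [-0.0, 0.66, 0.751, -0.001]
force: [0.4, -0.4, -2.4]
grip_width: 0.299
grip_force: 49.9
```

Emit:
arm_command --increments '[{"dr": [0,0,0],"offset": [0,0,0],"hand": -1},{"dr": [0,0,0],"offset": [0,0,0],"hand": -1},{"dr": [0,0,0],"offset": [0,0,0],"hand": -1}]'

```text
time_s: 20.15
eef_pos: [447.3, 280.4, 334.6]
ee_rot: [-0.0, 0.661, 0.75, -0.0]
force: [0.1, 0.0, -3.0]
grip_width: 0.302
grip_force: 49.9
```

```bash
python3 -c "
from h import *
s=avg(4);to(447.3,281,335)"
```

```text
t 20.35 avg pos [447.2011 280.5762 334.6999] F [-0.3118 -0.1453 -2.392 ] sd 0.10883254682589097 tq [ 0.0065  0.0618 -0.0111]
t 20.35 pos [447.1266 280.725  334.7226] yaw_y 0.12598525437420208 z [-0. -0. -1.] F [-0.1077  0.2518 -2.3066] w 0.29963610684125447 gf 49.92730915546417
  mm [ 0.251   0.2066 -0.2774] units [ 0.0021  0.0017 -0.0023]
```

Aligned with the grasp pose. Lowering.

Emit:
arm_command --increments '[{"dr": [0,0,0],"offset": [0,0,0.06],"hand": -1},{"dr": [0,0,0],"offset": [0,0,0.14],"hand": -1},{"dr": [0,0,0],"offset": [0,0,0.2],"hand": -1},{"dr": [0,0,0],"offset": [0,0,0.2],"hand": -1},{"dr": [0,0,0],"offset": [0,0,0.18],"hand": -1},{"dr": [0,0,0],"offset": [0,0,0.1],"hand": -1},{"dr": [0,0,0],"offset": [0,0,0.05],"hand": -1},{"dr": [0,0,0],"offset": [0,0,0],"hand": -1}]'

```text
time_s: 21.15
eef_pos: [447.0, 281.0, 222.9]
ee_rot: [-0.0, 0.661, 0.75, -0.0]
force: [-0.1, 0.9, -2.3]
grip_width: 0.299
grip_force: 49.9
```

```bash
python3 -c "
from h import *
s=avg(4);to(447.3,281,184.7)"
```

```text
t 21.35 avg pos [447.3257 281.153  223.9496] F [-0.001   0.2348 -2.6879] sd 0.5221619144307638 tq [0.0112 0.0541 0.0093]
t 21.35 pos [447.349  281.159  224.0573] yaw_y 0.12658724775511326 z [ 0.0016  0.0006 -1.    ] F [-0.5187 -0.5245 -3.5033] w 0.29745990759762325 gf 49.86943602561951
  mm [-0.1655 -0.1358 39.3571] units [-0.0014 -0.0011  0.328 ]
```

Force is unchanged with the legs now straddling the bar. Going on down to 1 mm above contact.

Emit:
arm_command --increments '[{"dr": [0,0,0],"offset": [0,0,0.08],"hand": -1},{"dr": [0,0,0],"offset": [0,0,0.1],"hand": -1},{"dr": [0,0,0],"offset": [0,0,0.08],"hand": -1},{"dr": [0,0,0],"offset": [0,0,0.04],"hand": -1},{"dr": [0,0,0],"offset": [0,0,0.02],"hand": -1},{"dr": [0,0,0],"offset": [0,0,0],"hand": -1},{"dr": [0,0,0],"offset": [0,0,0],"hand": -1}]'

```text
time_s: 22.05
eef_pos: [447.1, 281.1, 184.8]
ee_rot: [0.0, 0.661, 0.75, 0.0]
force: [0.2, -0.3, -2.2]
grip_width: 0.299
grip_force: 49.9
```

```bash
python3 -c "
from h import *
s=avg(6);to(447.3,281,184.7)"
```

```text
t 22.35 avg pos [447.0475 281.0508 184.7447] F [-0.0895 -0.1231 -2.9096] sd 0.4940657662096239 tq [-0.0086  0.0332  0.024 ]
t 22.35 pos [447.0237 281.0309 184.746 ] yaw_y 0.12651901764781365 z [ 0.0001  0.     -1.    ] F [-0.4792 -0.0529 -2.7252] w 0.2989919099714027 gf 49.86289858818054
  mm [-0.0655  0.2702  0.046 ] units [-0.0005  0.0023  0.0004]
```

Not yet loaded. Lowering in small steps.

Emit:
arm_command --increments '[{"dr": [0,0,0],"offset": [0,0,0.007],"hand": -1},{"dr": [0,0,0],"offset": [0,0,0],"hand": -1},{"dr": [0,0,0],"offset": [0,0,0],"hand": -1}]'

```text
time_s: 22.65
eef_pos: [447.0, 281.1, 184.7]
ee_rot: [0.0, 0.661, 0.75, 0.0]
force: [-2.7, -1.5, 4.9]
grip_width: 0.299
grip_force: 50.4
```

```bash
python3 -c "
from h import *
s=avg(4)"
```

```text
t 22.85 avg pos [447.036  281.0817 184.6595] F [-3.477  -1.0491  5.686 ] sd 0.4717951457939224 tq [-0.2176  0.5082 -0.0157]
```

Emit:
arm_command --increments '[{"dr": [0,0,0],"offset": [0,0,0.007],"hand": -1},{"dr": [0,0,0],"offset": [0,0,0],"hand": -1},{"dr": [0,0,0],"offset": [0,0,0],"hand": -1}]'

```text
time_s: 23.15
eef_pos: [447.0, 281.1, 184.6]
ee_rot: [0.0, 0.661, 0.75, 0.001]
force: [-6.5, -2.3, 11.9]
grip_width: 0.301
grip_force: 51.1
```

```bash
python3 -c "
from h import *
s=avg(4)"
```

```text
t 23.35 avg pos [447.0384 281.0863 184.6202] F [-6.1344 -2.8229 12.119 ] sd 0.631785775479128 tq [-0.4456  0.9275 -0.0402]
```

The saddle is on the bar, at the same height as when it was grasped. Easing off the load and opening gently.

Emit:
arm_command --increments '[{"dr": [0,0,0],"offset": [0,0,-0.009],"hand": -1},{"dr": [0,0,0],"offset": [0,0,0],"hand": -1},{"dr": [0,0,0],"offset": [0,0,0],"hand": -0.3},{"dr": [0,0,0],"offset": [0,0,0],"hand": -0.2},{"dr": [0,0,0],"offset": [0,0,0],"hand": 0},{"dr": [0,0,0],"offset": [0,0,0],"hand": 0.4},{"dr": [0,0,0],"offset": [0,0,0],"hand": 0.8},{"dr": [0,0,0],"offset": [0,0,0],"hand": 0.8}]' --grip_force 20

```text
time_s: 24.15
eef_pos: [447.0, 281.0, 184.1]
ee_rot: [0.0, 0.661, 0.75, 0.0]
force: [0.3, -0.0, 0.6]
grip_width: 0.899
grip_force: 0.0
```

Emit:
arm_command --increments '[{"dr": [0,0,0],"offset": [0,0,0],"hand": 0.8},{"dr": [0,0,0],"offset": [0,0,-0.03],"hand": 0.8},{"dr": [0,0,0],"offset": [0,0,-0.08],"hand": 0.8},{"dr": [0,0,0],"offset": [0,0,-0.1],"hand": 0.8},{"dr": [0,0,0],"offset": [0,0,-0.15],"hand": 0.8},{"dr": [0,0,0],"offset": [0,0,-0.2],"hand": 0.8},{"dr": [0,0,0],"offset": [0,0,-0.2],"hand": 0.8},{"dr": [0,0,0],"offset": [0,0,-0.2],"hand": 0.8}]'

```text
time_s: 24.95
eef_pos: [446.9, 281.0, 301.6]
ee_rot: [0.0, 0.661, 0.75, 0.001]
force: [0.4, 0.3, -0.9]
grip_width: 0.899
grip_force: 0.0
```

Emit:
arm_command --increments '[{"dr": [0,0,0],"offset": [0.1,-0.15,0],"hand": 0.8},{"dr": [0,0,0],"offset": [0.1,-0.25,0],"hand": 0.8},{"dr": [0,0,0],"offset": [0.1,-0.25,0],"hand": 0.8},{"dr": [0,0,0],"offset": [0.1,-0.25,0],"hand": 0.8},{"dr": [0,0,0],"offset": [0.1,-0.15,0],"hand": 0.8},{"dr": [0,0,0],"offset": [0,0,0],"hand": 0.8},{"dr": [0,0,0],"offset": [0,0,0],"hand": 0.8}]'

```text
time_s: 25.65
eef_pos: [314.7, 324.7, 300.2]
ee_rot: [0.0, 0.661, 0.751, 0.001]
force: [0.7, -1.3, 0.3]
grip_width: 0.899
grip_force: 0.0
```

```bash
python3 -c "
from h import *
s=avg(2);t=ctrl.capture('top')[:,:,::-1]
a=cv2.resize(s[95:185,250:330],None,fx=5,fy=5,interpolation=cv2.INTER_CUBIC)
b=cv2.resize(t[195:255,150:225],None,fx=4.6,fy=4.6,interpolation=cv2.INTER_CUBIC);o=np.zeros((450,b.shape[1],3),np.uint8);o[:b.shape[0]]=b
cv2.imwrite('pics/end.png',np.hstack([a,o]))"
```

```text
t 25.75 avg pos [315.1019 324.4501 299.7783] F [-0.0663 -0.0712 -0.6332] sd 0.9700816514236881 tq [ 0.0288 -0.0091  0.0017]
```

View pics/end.png

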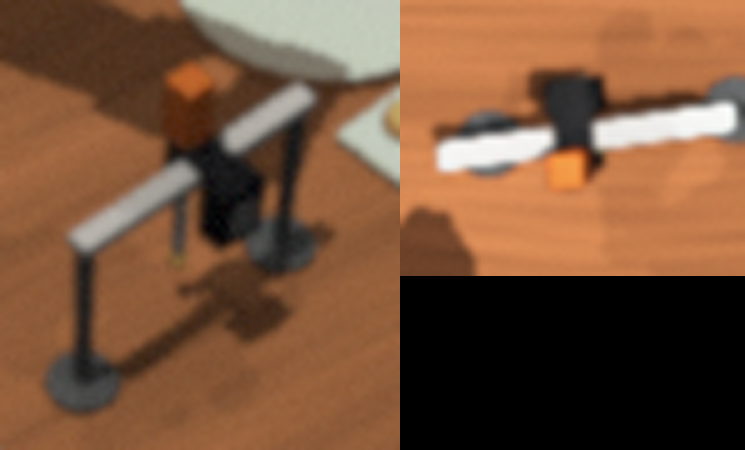

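The tester hangs level astride the bar as it started: grip at (188,100) upright, foot at (178,258), well clear of both posts, with the gripper away. Handing in.

```bash
python3 -c "
from rig import ctrl
print(ctrl.finish_job())"
```

```text
the job is handed in; nothing more can be done
None
```

I pressed the tester onto the red, yellow and blue discs in that order, each held for over a second, then hung it level on the rail, let go and handed the job in at about 26 s; no verdict was shown.

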